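# Load the dish incubator, lock it and set the heat

### The job

Load the incubator: first put the heat lever fully back to off, then swing the lid up until it stands about upright, lay every small culture dish (58 mm) flat in the chamber, none on top of another, and only then fold the lid fully shut. Push the locking pin through all three eyes of the hasp from the incubator's end away from the lever, in as far as its handle, and last move the heat lever up to line up with the brass pointer. Keep the lever at off while the lid is open, and leave the other things on the bench where they are.

Things in the scene. Friction and masses are not known exactly. Their poses are not given: they have to be found in the camera images.
- chamber (a point): Centre of the chamber's inner floor, of a small white bench incubator: a fixed open-topped box, outer 150 (x) x 290 (y) x 75 mm high with 9 mm walls, so inside 132 x 272 mm; this floor is 20 mm above the table, the rim 75 mm. Axes: x from the front (robot) side to the hinge side, y along the long side towards the lever, z up. The incubator stands at a slightly different place and yaw each time.
- lid (a joint): Angle of the incubator's clear 6 mm lid, rad: 0 shut on the rim, 1.57 upright, 1.75 stop. Hinged on the far (+x) long rim. A stiff hinge: the lid stays at any angle; 0.45 N m friction plus its weight (0.35 kg), about 6 N at the bar to raise it. It starts shut or nearly so and has no latch but the pin.
- lid_hinge (a point): Middle of the lid's hinge line, on the far rim 75 mm above the table, 75 mm in x from the chamber centre. Axes turn with the lid; with the lid shut they are those of point chamber; the lid turns about this y axis, its front edge rising, top face turning away from the robot.
- lid_bar (a point): Middle of the lid's steel handle bar: a 10 mm round bar parallel to the hinge (y), 80 mm free length between its two end posts, its axis 40 mm above the lid's top face, 130 mm forward of the hinge line and 46 mm off the hinge along the lid's own z. It can be pinched from above and turns freely between the fingers as the lid swings.
- lever (a joint): Angle of the heat lever on the grey housing at the chamber's +y end, rad: 0 is off, on its stop, leaning 0.87 rad from vertical towards the robot (chamber -x); it grows as the lever swings over to +x, up to 1.75. Vertical at 0.87. It stays where it is left (0.2 N m friction, about 2 N at the ball).
- lever_ball (a point): Centre of the lever's black ball, 26 mm in diameter, 120 mm from the pivot along the lever; can be pinched from above along y or pushed.
- lever_pivot (a point): Pivot of the lever, 55 mm above the table; the lever swings about this y axis (parallel to chamber y), 190 mm in y and -20 mm in x from the chamber centre. The grey housing below it is 190 (x) x 90 (y) x 50 mm, against the chamber's +y end. Its z axis points along the lever to the ball.
- pointer (a joint): Angle of the brass set pointer on the round plate beside the lever (29 mm farther in +y, same axis), measured as the lever's angle: the lever is at the setting when both angles are equal. Different each time; it is not to be moved.
- pointer_tip (a point): Outer end of the brass pointer, 88 mm from its pivot (12 mm thick, very stiff to turn). Its z axis points from the pivot outwards, along the pointer.
- hasp (a point): Middle of the hasp at the front, -y end: three upright steel plates 30 x 30 x 5 mm in a row along y at -14, 0, +14 mm from here, each with a round 16 mm eye centred on this y axis, 100 mm above the table, 18 mm before the front wall. The middle plate belongs to the lid and lines up only when it is shut. Axes as chamber. The pin goes in from the -y side towards +y.
- pin: Locking pin lying on the table, all in one piece, 60 g: a steel shaft 10 mm in diameter, 70 mm long along its +y, last 7 mm tapered, and a black handle 14 x 36 (y) x 14 mm at its -y end. Origin on the underside, where shaft and handle meet; underside of shaft and handle are flush. z up as it lies.
- pin_tip (a point): Pointed end of the pin's shaft, on the shaft axis, 70 mm along the pin's +y from point pin_root.
- pin_root (a point): Point on the pin's shaft axis at the shoulder of the handle, 5 mm above the underside.
- pin_grip (a point): Centre of the pin's handle (14 mm wide in x, 36 mm long in y, 14 mm high), 18 mm from the shoulder, 7 mm above the underside.
- dish0: Closed culture dish, clear with brown-red agar: a flat cylinder 58 mm in diameter, 15 mm high, about 30 g; origin at the centre of its underside, z up. Two to four of these dishes are present, the rest are None.
- dish1: Closed culture dish, clear with brown-red agar: a flat cylinder 58 mm in diameter, 15 mm high, about 30 g; origin at the centre of its underside, z up. Two to four of these dishes are present, the rest are None.
- dish2: Closed culture dish, clear with brown-red agar: a flat cylinder 58 mm in diameter, 15 mm high, about 30 g; origin at the centre of its underside, z up. Two to four of these dishes are present, the rest are None.
- dish3: Closed culture dish, clear with brown-red agar: a flat cylinder 58 mm in diameter, 15 mm high, about 30 g; origin at the centre of its underside, z up. Two to four of these dishes are present, the rest are None.
- reagent: Capped reagent bottle, 56 mm in diameter, 130 mm high; a bystander, to be left in place. Origin on its underside, near its centre.
- pot: Small specimen pot, 38 mm in diameter, 50 mm high; a bystander, to be left in place. Origin on its underside, near its centre.
- beaker: Open glass beaker, 70 mm in diameter, 90 mm high; a bystander, to be left in place. Origin on its underside, near its centre.
- bigstack: Stack of large culture dishes, one piece, 90 mm in diameter, 70 mm high (not to be loaded); a bystander, to be left in place. Origin on its underside, near its centre.
- timer: Small white timer, 60 x 50 x 22 mm; a bystander, to be left in place. Origin on its underside, near its centre.
- marker: Marker pen lying along its y, about 13 x 117 x 12 mm; a bystander, to be left in place. Origin on its underside, near its centre.
There are look-alikes about, which are no part of the job. Leave any orange or pink look-alike of the pin alone. Leave any green look-alike of the dish2 alone.

How it is judged:
By the outcome, as a careful person would: the job done as asked, in the order asked, and still so for the second after the job is handed in, with the robot touching nothing.
Of dish0, dish1, dish2, dish3 only 2 to 4 are there at a start; the rules pass over those that are not, and their reading is None.
At some moment in a run one of dish0, dish1, dish2, dish3 may be knocked a few centimetres aside while the robot is not near it.
Once in a run the grip may slacken for a moment while it holds something.
It also fails if it takes over 210 s, if anything falls off the work surface, if the arm or the gripper's body presses on something with over 40 N, if the wrist force passes 120 N, or if a joint passes its speed limit or range.

### The arm

A 6-joint arm with a two-finger parallel gripper is mounted at the origin on the work surface. World frame = base frame: x ahead of the robot, y to its left, z up, the work surface at z = 0. Lengths are in m, angles in rad, forces in N, time in s.
With the tool pointing down it reaches from about 0.4 to 0.825 m from the base axis. Payload 7 kg.
Tool frame: the origin (TCP) lies at the very end of the fingers, on their centre line; the grasp point (between the pads) lies 19 mm behind it (arm.grasp_offset is the distance from the TCP to the grasp point, in m); z points along the fingers, y is the line along which they close (so a half turn about z gives the same grasp; the last joint's range is limited). The gripper opens to 88 mm and grips with 3 to 60 N. Pads are 19 mm wide; open, the fingers measure 130 mm over their backs; the gripper's body (78 mm by 193 mm) begins 47 mm behind the grasp point.
Start: joints at [1.422, 0.359, 0.012, 0, -1.224, -0.288], TCP at [0.286, 0.612, 0.227] pointing down, gripper open.
Joint ranges: [-3.07, 3.07], [-1.43, 2.12], [-1.02, 1.25], [-3.03, 1.67], [-3.05, -0], [-3.03, 3.03]. Speed limits (rad/s): [2.39, 2.39, 3.01, 3.14, 3.14, 3.14].

### API

Orientations are given as [roll, pitch, yaw] about the fixed x, y, z axes, in that order (R = Rz(yaw) Ry(pitch) Rx(roll)).
In Python, from station import get_state, cams, arm, nets gives the robot as it stands.
- The arm moves only by the shell command python3 -m creep 'ROWS' [FORCE]. ROWS is a JSON object of lists of equal length, an entry for each row: "translation": the shift along the world's x, y, z in mm, a list of three; "spin": the turn about the world's z in rad; "gripper": the opening, from 0 (shut) to 1 (fully open). In form: {"translation": [[dx, dy, dz], ...], "spin": [spin, ...], "gripper": [gripper, ...]}. A call has 1 to 8 rows; each row shifts and turns the commanded pose from where the row before left it; what a row does not reach is not made up. A row lasts 1/10 s, in which the tool goes at most 50 mm and 8.59 degrees, less where a joint would pass 70% of its speed; a pose out of reach is approached as far as the arm can. A call is refused whole if a number of a shift passes 50 or a number of a turn 0.15, either way. A call with a gripper value outside its range is refused whole. The fingers move at their own pace and stop on an object; FORCE is the grip in N (left out, the last holds). Time passes only in rows, so rows that do not move let the fingers close. It gives the time, the measured TCP pose, the force, the opening and the grip force at its end, in the units of the state.
- get_state(): the state, without advancing time (a new reading comes with each control period).
- cams.grab_frame(name): name is "scene" or "top"; returns a dict with "img" (420x560x3 uint8, red, green, blue), "mtx" (3x3 intrinsics, pixels), "D" ([k1, k2, p1, p2, k3] as OpenCV has them; the pictures are not rectified), "R" (3x3) and "t" (3): a world point X has camera coordinates R X + t. Camera axes: x right, y down, z forward; pixel columns grow to the right and rows downward; lengths in m; the calibration is good to about 2 mm. A picture is of the moment at which its call begins. There is no depth.
- arm.job_done(): hands the job in; it is judged then, once.
Trained networks look in the newest picture that a camera, given by its name, has taken for a name from the list of things; names that differ only in an ending like _2 or _b are one class to them, and where a whole thing is asked for, a point or a joint stands for the part that bears it (a point fixed in the world has none). Each returns a list of dicts, best first, with "confidence" (0 to 1); they miss things now and then, are a little off and sometimes report something else, mostly with a low value. They report only what shows in the picture. A call takes as long as a camera call. They do not tell look-alikes from the thing itself.
- nets.search_frame(camera, label): "centre" ([x, y, z] in m, in world coordinates, good to about 4 mm: the middle of the surface that is visible of it).
- nets.pinpoint(camera, label): "centre" ([x, y, z] in m, in world coordinates, good to about 4 mm: a listed point, or the origin of a listed thing).
The state is a dict: "t": time; "q": joint angles; "qd": joint speeds; "joint_efforts": joint torques, N m; "eef_pos": TCP position; "ee_rot": TCP orientation; "force": force on the tool from outside, world axes, zero at the start; "moment": the same for the moment, N m; "width": finger opening in m; "gripper_force": force on a finger pad.
Only numpy, scipy, OpenCV 4.12 (cv2) and the standard library are available. Lean on these libraries where they do the work, as an engineer would, in place of code of your own. Each camera call takes 0.05 s, during which the arm holds its last target. There are 200 camera calls.

## Working session

There is one attempt and no reset: what is moved stays moved. The work goes in short steps, Python scripts to look and compute and a shell command to move; the robot and the scene stay as the last step left them, time stands still between calls to the robot, and variables do not carry over. Pictures are saved under pics/ and viewed, at most 14 in all, crops included, and the job is handed in when it is done.

```bash
ls; mkdir -p pics; cat > h.py <<'E'
from station import get_state, cams, arm, nets
import numpy as np, cv2
def save(n,f,crop=None,scale=1):
    F=cams.grab_frame(n); im=F["img"][:,:,::-1]
    if crop: im=im[crop[1]:crop[3],crop[0]:crop[2]]
    if scale!=1: im=cv2.resize(im,None,fx=scale,fy=scale,interpolation=cv2.INTER_CUBIC)
    cv2.imwrite("pics/"+f,im); return F
def proj(F,X):
    p,_=cv2.projectPoints(np.array(X,float).reshape(-1,1,3),cv2.Rodrigues(np.array(F["R"]))[0],np.array(F["t"],float),np.array(F["mtx"]),np.array(F["D"],float)); return p.reshape(-1,2)
def ray(F,uv):
    u=cv2.undistortPoints(np.array(uv,float).reshape(-1,1,2),np.array(F["mtx"]),np.array(F["D"],float)).reshape(-1,2)
    R=np.array(F["R"]);d=np.c_[u,np.ones(len(u))]@R; return -R.T@np.array(F["t"]),d
def onz(F,uv,z):
    o,d=ray(F,uv); return o+d*((z-o[2])/d[:,2])[:,None]
def st():
    s=get_state(); print("t%.2f"%s["t"],np.round(s["eef_pos"],4),np.round(s["ee_rot"],3),"q",np.round(s["q"],2),"F",np.round(s["force"],1),"w%.4f g%.1f"%(s["width"],s["gripper_force"]))
E
python3 - <<'E'
from h import *
st()
for c in ("scene","top"):
    F=save(c,c+"0.png"); R=np.array(F["R"]);print(c,-R.T@np.array(F["t"]),R.round(2).tolist())
    for l in "chamber lid_hinge lid_bar lever_ball lever_pivot pointer_tip hasp pin pin_tip pin_root pin_grip dish0 reagent pot beaker bigstack timer marker".split():
        for d in nets.pinpoint(c,l)[:5]: 
            if d["confidence"]>.2: print(c,l,np.round(d["centre"],4),round(d["confidence"],2),proj(F,d["centre"]).round()[0])
E
```

```text
pics
t0.00 [0.2853 0.6112 0.2256] [ 3.14  -0.    -0.437] q [ 1.42  0.36  0.01 -0.   -1.22 -0.29] F [0.4 1.  0.2] w0.0874 g0.0
scene [ 0.9869457  -0.56511136  1.27169745] [[0.76, 0.65, -0.01], [0.54, -0.65, -0.54], [-0.35, 0.41, -0.84]]
scene lid_hinge [0.6387 0.0073 0.0744] 0.58 [310. 234.]
scene lid_bar [0.5059 0.0103 0.1214] 0.91 [277. 202.]
scene lever_ball [0.551  0.2034 0.1755] 0.62 [328. 160.]
scene lever_pivot [0.5499 0.2014 0.0569] 0.54 [324. 182.]
scene lever_pivot [ 0.4284 -0.1561  0.0043] 0.26 [224. 242.]
scene pointer_tip [0.4169 0.0776 0.005 ] 0.7 [269. 194.]
scene pointer_tip [0.5902 0.2299 0.1309] 0.44 [342. 170.]
scene hasp [ 0.4642 -0.1105  0.103 ] 0.7 [240. 223.]
scene pin [ 0.4358 -0.2249  0.0005] 0.68 [211. 259.]
scene pin [ 0.3312 -0.1439 -0.0039] 0.66 [206. 224.]
scene pin [ 0.3125 -0.2952  0.0016] 0.42 [167. 252.]
scene pin [0.5086 0.0126 0.1173] 0.42 [278. 202.]
scene pin_tip [ 0.3596 -0.2398  0.0048] 0.71 [190. 248.]
scene pin_tip [ 0.3343 -0.0702  0.0016] 0.67 [222. 209.]
scene pin_tip [ 0.4278 -0.1574  0.005 ] 0.62 [224. 242.]
scene pin_root [ 0.3129 -0.294
[... 2133 characters left out ...]
4581 -0.5072  0.0057] 0.87 [445. 229.]
top dish0 [ 3.262e-01 -4.938e-01 -3.000e-04] 0.65 [443. 272.]
top dish0 [ 0.4368 -0.3979 -0.0015] 0.64 [410. 236.]
top dish0 [ 0.5969 -0.3289 -0.0051] 0.58 [385. 186.]
top reagent [0.6661 0.4538 0.0015] 0.94 [141. 165.]
top pot [ 3.872e-01  2.725e-01 -1.000e-04] 0.59 [193. 252.]
top beaker [0.361  0.4822 0.0014] 0.92 [126. 260.]
top bigstack [ 0.3245 -0.4932  0.0012] 0.89 [443. 273.]
top timer [ 0.5915 -0.4944 -0.0044] 0.82 [437. 188.]
top marker [ 0.4292 -0.2382  0.0067] 0.65 [359. 238.]
top marker [0.4224 0.0733 0.0026] 0.54 [257. 241.]
top marker [ 3.890e-01  2.724e-01 -2.000e-04] 0.51 [193. 252.]
top marker [ 0.5892 -0.4978 -0.0026] 0.38 [438. 188.]
```

View pics/scene0.png

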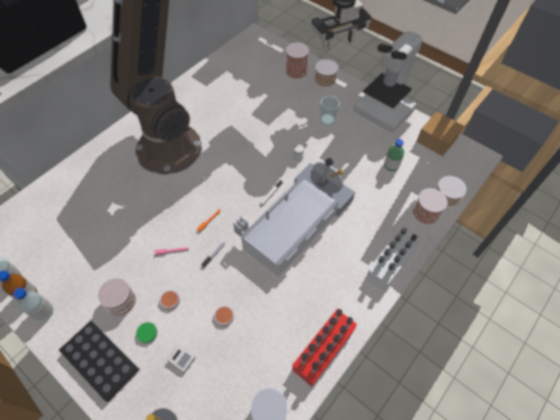

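View pics/top0.png

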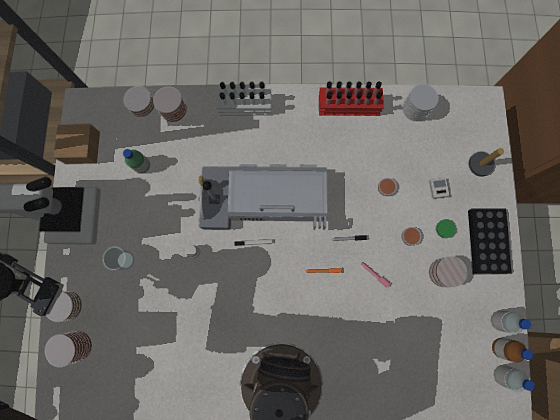

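The two views show the incubator around (320,215) in top. The lever is about vertical at (207,190), with the brass pointer leaning past it. The black pin is at (354,237), with orange and pink look-alikes near it. There are two brown dishes at (388,187) and (412,236) and a green look-alike at (446,228).

First step: push the lever to off from its +x side with closed fingers.

```bash
python3 -m creep '{"translation":[[27,-34,3],[27,-34,3],[27,-34,3],[27,-34,3],[27,-34,3],[27,-34,0]],"spin":[-0.096,-0.096,-0.096,-0.096,-0.096,-0.096],"gripper":[0,0,0,0,0,0]}' 20
python3 -m creep '{"translation":[[28,-34,0],[28,-34,0],[28,-34,0],[28,-34,0],[28,-34,0],[28,-34,0],[0,0,0]],"spin":[-0.096,-0.096,-0.096,-0.096,-0.096,-0.096,0],"gripper":[0,0,0,0,0,0,0]}'
python3 - <<'E'
from h import *
st()
for l in ("lever_ball","pointer_tip","lever_pivot","lid_hinge","hasp","lid_bar"):
  for c in ("scene","top"):
    if 1: cams.grab_frame(c)
    for d in nets.pinpoint(c,l)[:2]: print(c,l,np.round(d["centre"],4),round(d["confidence"],2))
E
```

```text
t: 2.5
eef_pos: [0.4486, 0.4063, 0.2423]
ee_rot: [-3.14, 0.0, -1.016]
force: [0.4, 0.4, -0.4]
width: 0.0455
gripper_force: 0.0
t: 3.2
eef_pos: [0.6179, 0.1996, 0.2411]
ee_rot: [3.141, -0.001, -1.596]
force: [-0.1, -0.1, 0.2]
width: 0.0004
gripper_force: 0.0
t3.20 [0.6179 0.1996 0.2411] [ 3.141e+00 -1.000e-03 -1.596e+00] q [ 0.61  0.31 -0.03  0.   -1.24 -0.64] F [-0.1 -0.1  0.2] w0.0004 g0.0
scene lever_ball [0.5527 0.2033 0.1766] 0.53
top lever_ball [0.5545 0.2032 0.1737] 0.61
scene pointer_tip [0.5473 0.1993 0.0582] 0.69
scene pointer_tip [0.5917 0.23   0.1259] 0.49
top pointer_tip [3.890e-01 2.719e-01 3.000e-04] 0.28
scene lever_pivot [0.5452 0.1996 0.0552] 0.69
top lever_pivot [0.5406 0.2062 0.0537] 0.58
top lever_pivot [0.4207 0.0757 0.0023] 0.44
scene lid_hinge [0.6349 0.0051 0.0731] 0.69
top lid_hinge [0.6377 0.0099 0.0766] 0.69
top lid_hinge [0.6654 0.4528 0.0012] 0.29
scene hasp [ 0.4617 -0.1077  0.1031] 0.79
scene hasp [ 0.4275 -0.158   0.0069] 0.72
top hasp [ 0.4662 -0.11    0.0973] 0.62
top lid_bar [0.5061 0.0163 0.122 ] 0.81
```

```bash
python3 -m creep '{"translation":[[0,2,-40],[0,0,-40],[-15,0,0],[-15,0,0],[-15,0,0],[-15,0,0],[-15,0,-3],[-15,0,-6]],"spin":[0,0,0,0,0,0,0,0],"gripper":[0,0,0,0,0,0,0,0]}'
python3 -m creep '{"translation":[[-10,0,-5],[-10,0,-7],[-10,0,-7],[-6,0,-5],[-4,0,-4],[0,0,0]],"spin":[0,0,0,0,0,0],"gripper":[0,0,0,0,0,0]}'
python3 - <<'E'
from h import *
st()
for l in ("lever_ball",):
  for c in ("scene","top"):
    F=save(c,c+"1.png")
    for d in nets.pinpoint(c,l)[:2]: print(c,l,np.round(d["centre"],4),round(d["confidence"],2))
E
```

```text
t: 5.2
eef_pos: [0.5261, 0.206, 0.1535]
ee_rot: [-3.139, 0.001, -1.589]
force: [1.4, 0.3, 1.2]
width: 0.0004
gripper_force: 0.8
t: 5.8
eef_pos: [0.4847, 0.2053, 0.1238]
ee_rot: [3.14, -0.001, -1.589]
force: [0.5, -0.0, -0.4]
width: 0.0002
gripper_force: 0.0
t5.80 [0.4847 0.2053 0.1238] [ 3.140e+00 -1.000e-03 -1.589e+00] q [ 0.77  0.21 -0.45 -0.   -0.91 -0.79] F [ 0.5 -0.  -0.4] w0.0002 g0.0
scene lever_ball [ 0.4367 -0.2231  0.0022] 0.61
scene lever_ball [0.446  0.2056 0.1376] 0.56
top lever_ball [ 0.4345 -0.2247  0.0042] 0.35
```

```bash
for i in 1; do python3 -m creep '{"translation":[[-3,0,-1],[-3,0,-1]],"spin":[0,0],"gripper":[0,0]}'; python3 -m creep '{"translation":[[-3,0,0],[-3,0,0]],"spin":[0,0],"gripper":[0,0]}'; python3 -m creep '{"translation":[[-3,0,0],[-2,0,0]],"spin":[0,0],"gripper":[0,0]}'; done
```

```text
t: 6.2
eef_pos: [0.482, 0.2062, 0.1237]
ee_rot: [-3.137, 0.001, -1.588]
force: [12.8, -3.7, 3.9]
width: 0.0004
gripper_force: 5.4
t: 6.4
eef_pos: [0.4795, 0.2075, 0.1255]
ee_rot: [-3.13, 0.004, -1.586]
force: [31.2, -8.4, -7.4]
width: 0.0004
gripper_force: 13.7
t: 6.6
eef_pos: [0.4789, 0.2079, 0.126]
ee_rot: [-3.123, 0.005, -1.584]
force: [54.4, -14.5, -21.4]
width: 0.0004
gripper_force: 25.3
```

```bash
python3 - <<'E'
from h import *
a=save("scene","a.png",(270,130,370,230),4)
E
```

```text
(no output)
```

View pics/a.png

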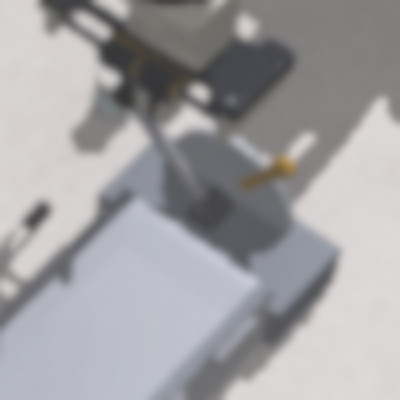

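The lever lies on its stop; the arm at (150,140) in the crop leans fully toward the robot, and the pointer is at (270,172). Next I back off and go to the lid bar.

```bash
python3 -m creep '{"translation":[[12,0,0],[20,0,5],[0,0,45],[0,0,45],[0,-32,0],[0,-40,0],[0,-40,0],[0,-40,0]],"spin":[0,0,0,0,0,0,0,0],"gripper":[0,0,0,0,0.5,0.5,0.5,0.5]}'
python3 -m creep '{"translation":[[3,-40,0],[0,0,0],[0,0,0]],"spin":[0,0,0],"gripper":[0.5,0.5,0.5]}'
python3 - <<'E'
from h import *
st()
for l in ("lever_ball","lid_bar","pointer_tip"):
  for c in ("scene","top"):
    F=save(c,c+"1.png")
    for d in nets.pinpoint(c,l)[:2]: print(c,l,np.round(d["centre"],4),round(d["confidence"],2))
E
```

```text
t: 7.45
eef_pos: [0.5, 0.0523, 0.2176]
ee_rot: [3.141, 0.0, -1.588]
force: [0.2, 0.5, -0.1]
width: 0.0273
gripper_force: 0.0
t: 7.75
eef_pos: [0.5033, 0.0127, 0.2175]
ee_rot: [3.141, 0.0, -1.591]
force: [-0.1, -0.1, 0.1]
width: 0.0431
gripper_force: 0.0
t7.75 [0.5033 0.0127 0.2175] [ 3.141  0.    -1.591] q [ 0.42  0.08 -0.37 -0.   -1.12 -0.44] F [-0.1 -0.1  0.1] w0.0431 g0.0
scene lever_ball [0.4465 0.2023 0.1341] 0.53
top lever_ball [ 0.5904 -0.4953 -0.003 ] 0.72
top lever_ball [0.452  0.2052 0.1319] 0.6
scene lid_bar [0.505  0.0121 0.1205] 0.78
top lid_bar [0.5052 0.0129 0.1238] 0.8
scene pointer_tip [0.5949 0.2299 0.1302] 0.48
top pointer_tip [ 0.6645  0.4545 -0.001 ] 0.18
```

```bash
python3 -m creep '{"translation":[[2,0,-40],[0,0,-40],[0,0,-20],[0,0,-12],[0,0,0],[0,0,0],[0,0,0],[0,0,0]],"spin":[0,0,0,0,0,0,0,0],"gripper":[0.5,0.5,0.5,0.5,0.05,0,0,0]}' 40
python3 -m creep '{"translation":[[0,0,0],[0,0,0]],"spin":[0,0],"gripper":[0,0]}'
python3 - <<'E'
from h import *
# bar path from shut: hinge-relative
x0,z0=get_state()["eef_pos"][0],get_state()["eef_pos"][2]
r=np.hypot(.130,.046);a0=np.arctan2(.046,.130);p=None
for k in range(0,17):
    a=a0+k*0.1; x=-r*np.cos(a)+.130; z=r*np.sin(a)-.046
    print(k*.1, round(1e3*x,1),round(1e3*z,1),'' if p is None else (round(1e3*(x-p[0]),1),round(1e3*(z-p[1]),1))); p=(x,z)
st()
E
```

```text
t: 9.15
eef_pos: [0.5063, 0.0139, 0.1068]
ee_rot: [-3.139, 0.001, -1.589]
force: [0.3, 0.3, -0.7]
width: 0.0173
gripper_force: 0.0
t: 9.35
eef_pos: [0.5059, 0.0138, 0.1062]
ee_rot: [-3.141, 0.0, -1.589]
force: [-0.7, 0.4, 1.8]
width: 0.0085
gripper_force: 40.0
0.0 0.0 -0.0 
0.1 5.2 12.7 (np.float64(5.2), np.float64(12.7))
0.2 11.7 24.9 (np.float64(6.5), np.float64(12.2))
0.30000000000000004 19.4 36.4 (np.float64(7.7), np.float64(11.5))
0.4 28.2 47.0 (np.float64(8.8), np.float64(10.6))
0.5 38.0 56.7 (np.float64(9.8), np.float64(9.7))
0.6000000000000001 48.7 65.4 (np.float64(10.7), np.float64(8.7))
0.7000000000000001 60.2 72.9 (np.float64(11.5), np.float64(7.6))
0.8 72.4 79.3 (np.float64(12.2), np.float64(6.4))
0.9 85.2 84.4 (np.float64(12.8), np.float64(5.1))
1.0 98.5 88.2 (np.float64(13.2), np.float64(3.8))
1.1 112.0 90.7 (np.float64(13.6), np.float64(2.5))
1.2000000000000002 125.8 91.8 (np.float64(13.7), np.float64(1.1))
1.3 139.5 91.6 (np.float64(13.8), np.float64(-0.3))
1.4000000000000001 153.2 89.9 (np.float64(13.7), np.float64(-1.6))
1.5 166.7 86.9 (np.float64(13.5), np.float64(-3.0))
1.6 179.8 82.6 (np.float64(13.1), np.float64(-4.3))
t9.35 [0.5059 0.0138 0.1062] [-3.141  0.    -1.589] q [ 0.42  0.2  -0.52  0.   -0.85 -0.43] F [-0.7  0.4  1.8] w0.0085 g40.0
```

```bash
python3 -m creep '{"translation":[[5,0,13],[6,0,12],[8,0,12],[9,-1,11],[10,0,10],[11,0,9],[11,0,8],[12,-1,6]],"spin":[0,0,0,0,0,0,0,0],"gripper":[0,0,0,0,0,0,0,0]}'
python3 -m creep '{"translation":[[13,0,5],[13,0,4],[14,0,2],[14,-1,1],[14,0,0],[14,0,-2],[13,0,-3],[13,0,-4]],"spin":[0,0,0,0,0,0,0,0],"gripper":[0,0,0,0,0,0,0,0]}'
python3 - <<'E'
from h import *
st()
for l in ("lid_bar","chamber","lid_hinge","dish0"):
  for c in ("scene","top"):
    F=save(c,c+"2.png")
    for d in nets.pinpoint(c,l)[:3]: print(c,l,np.round(d["centre"],4),round(d["confidence"],2))
E
```

```text
t: 10.15
eef_pos: [0.5747, 0.0125, 0.1864]
ee_rot: [3.136, 0.001, -1.589]
force: [-13.1, 10.5, 10.1]
width: 0.0085
gripper_force: 40.0
t: 10.95
eef_pos: [0.685, 0.0103, 0.1897]
ee_rot: [3.14, -0.001, -1.589]
force: [-4.4, -1.5, 5.7]
width: 0.0089
gripper_force: 40.0
t10.95 [0.685  0.0103 0.1897] [ 3.140e+00 -1.000e-03 -1.589e+00] q [ 0.3   0.4  -0.01  0.   -1.16 -0.32] F [-4.4 -1.5  5.7] w0.0089 g40.0
scene lid_bar [0.6845 0.0081 0.2033] 0.76
top lid_bar [0.4235 0.0789 0.0047] 0.52
scene chamber [0.56   0.0107 0.0206] 0.71
top chamber [0.5591 0.0108 0.0236] 0.57
top chamber [ 0.4275 -0.2407  0.0088] 0.36
scene lid_hinge [0.6331 0.007  0.0754] 0.92
scene lid_hinge [ 0.4634 -0.1094  0.1006] 0.67
scene lid_hinge [ 0.5919 -0.4959  0.0029] 0.42
top lid_hinge [0.6376 0.0137 0.0761] 0.68
top lid_hinge [0.6669 0.4523 0.0036] 0.57
top lid_hinge [ 0.5952 -0.33   -0.004 ] 0.19
scene dish0 [ 4.649e-01 -5.086e-01  2.000e-04] 0.69
scene dish0 [ 0.5948 -0.3293  0.0007] 0.67
scene dish0 [ 0.4346 -0.3974  0.0021] 0.63
top dish0 [ 0.4573 -0.5071  0.0028] 0.78
top dish0 [ 0.4373 -0.3985 -0.0031] 0.62
top dish0 [ 0.5948 -0.3285 -0.0068] 0.61
```

View pics/scene2.png

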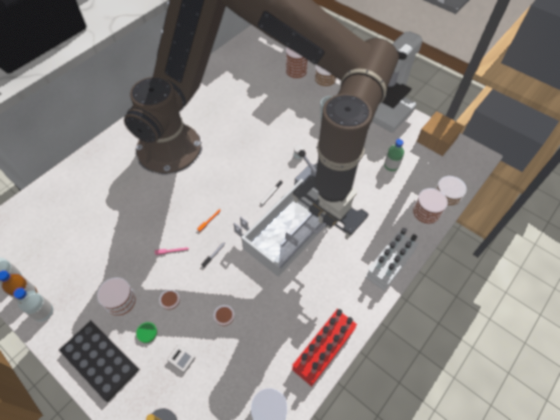

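The lid stands upright with the chamber empty (around 285,235); two brown dishes show at (169,299) and (224,315). Next I release the bar and fetch the first dish.

```bash
python3 -m creep '{"translation":[[0,0,0],[0,0,0],[0,0,0],[0,0,0],[0,0,20],[0,0,40],[0,0,40],[0,0,20]],"spin":[0,0,0,0,0,0,0,0],"gripper":[0.28,0.28,0.28,0.28,0.28,0.28,0.28,0.28]}' 15
python3 -m creep '{"translation":[[-11,-42,0],[-11,-42,0],[-11,-42,0],[-11,-42,0],[-11,-42,0],[-11,-42,0],[-12,-42,0],[-12,-45,0]],"spin":[0.143,0.143,0.143,0.143,0.143,0.143,0.143,0.143],"gripper":[0.28,0.4,0.86,0.86,0.86,0.86,0.86,0.86]}'
python3 -m creep '{"translation":[[0,0,-45],[0,0,-45],[0,0,-45],[0,0,0]],"spin":[0.143,0.143,0.143,0],"gripper":[0.86,0.86,0.86,0.86]}'
python3 - <<'E'
from h import *
st()
r={}
for c in ("scene","top"):
    F=save(c,c+"3.png")
    for l in ("dish0","lid_bar","lid_hinge","pin_root","pin_tip"):
      for d in nets.pinpoint(c,l)[:3]: print(c,l,np.round(d["centre"],4),round(d["confidence"],2))
    im=cv2.cvtColor(F["img"],cv2.COLOR_RGB2HSV); 
    m=(((im[...,0]<12)|(im[...,0]>172))&(im[...,1]>110)&(im[...,2]>50)&(im[...,2]<190)).astype(np.uint8)
    n,_,s,ce=cv2.connectedComponentsWithStats(m)
    for i in range(1,n):
        if s[i,4]>60: print(c,ce[i].round(1),s[i,4],onz(F,ce[i],.008).round(4))
E
```

```text
t: 12.55
eef_pos: [0.6866, 0.0107, 0.314]
ee_rot: [-3.137, 0.001, -1.588]
force: [0.7, -0.1, -0.1]
width: 0.0245
gripper_force: 0.0
t: 13.35
eef_pos: [0.595, -0.3295, 0.3098]
ee_rot: [-3.141, -0.0, -0.438]
force: [0.6, 0.1, -0.3]
width: 0.0731
gripper_force: 0.0
t: 13.75
eef_pos: [0.5916, -0.3268, 0.1676]
ee_rot: [-3.137, 0.011, -0.015]
force: [-0.7, -0.2, -0.3]
width: 0.0754
gripper_force: 0.0
t13.75 [ 0.5916 -0.3268  0.1676] [-3.137  0.011 -0.015] q [-0.22  0.41 -0.05 -0.   -1.12  1.78] F [-0.7 -0.2 -0.3] w0.0754 g0.0
scene dish0 [ 0.4367 -0.3942  0.004 ] 0.85
scene dish0 [ 5.934e-01 -3.291e-01 -3.000e-04] 0.79
scene dish0 [ 0.4645 -0.5098  0.0017] 0.75
scene lid_bar [0.6842 0.006  0.2002] 0.65
scene lid_bar [0.6355 0.0086 0.075 ] 0.4
scene lid_hinge [0.6344 0.0075 0.074 ] 0.75
scene lid_hinge [ 0.437  -0.395   0.0022] 0.34
scene pin_root [ 0.3126 -0.2945  0.0012] 0.45
scene pin_root [0.6882 0.0087 0.2029] 0.4
scene pin_root [0.5604 0.0133 0.0212] 0.34
scene pin_tip [ 0.434  -0.3968  0.0037] 0.45
scene [318.1 355.7] 643 [[ 0.8697 -0.2465  0.008 ]]
top dish0 [ 0.4385 -0.3968  0.0007] 0.77
top dish0 [ 0.458  -0.5048  0.0037] 0.65
top dish0 [ 0.5963 -0.3311 -0.0034] 0.52
top lid_bar [0.6831 0.0103 0.2069] 0.79
top lid_hinge [0.6353 0.0121 0.0749] 0.73
top lid_hinge [ 0.5894 -0.4957 -0.0051] 0.58
top pin_root [ 0.5954 -0.3321 -0.0043] 0.5
top pin_tip [ 0.3559 -0.2419  0.007 ] 0.54
top [387.1 185.9] 170 [[ 0.5945 -0.3316  0.008 ]]
top [411.7 235.6] 190 [[ 0.4375 -0.401   0.008 ]]
```

```bash
python3 -m creep '{"translation":[[0,0,-40],[0,0,-40],[0,0,-40],[0,0,-25],[0,0,0],[0,0,0]],"spin":[0,0,0,0,0,0],"gripper":[0.86,0.86,0.86,0.86,0.86,0.86]}'
```

```text
t: 14.95
eef_pos: [0.5959, -0.3287, 0.03]
ee_rot: [3.141, 0.0, -0.016]
force: [0.2, -1.0, 1.3]
width: 0.075
gripper_force: 0.0
```

```bash
python3 -m creep '{"translation":[[0,-1,-15],[0,0,-10],[0,0,0],[0,0,0],[0,0,0],[0,0,0]],"spin":[0,0,0,0,0,0],"gripper":[0.86,0.86,0.5,0.5,0.5,0.5]}' 15
python3 -m creep '{"translation":[[0,0,0],[0,0,30],[0,0,40],[0,0,40],[0,0,40],[0,0,0]],"spin":[0,0,0,0,0,0],"gripper":[0.5,0.5,0.5,0.5,0.5,0.5]}'
```

```text
t: 15.55
eef_pos: [0.5959, -0.3295, 0.0052]
ee_rot: [3.141, -0.001, -0.016]
force: [-0.5, -0.2, -0.1]
width: 0.0573
gripper_force: 15.0
t: 16.15
eef_pos: [0.5988, -0.3308, 0.1619]
ee_rot: [3.138, -0.01, -0.015]
force: [0.3, -1.0, -0.2]
width: 0.0575
gripper_force: 15.0
```

```bash
python3 -m creep '{"translation":[[-4,43,0],[-4,43,0],[-4,43,0],[-4,43,0],[-4,43,0],[-4,43,0],[-4,44,0],[-4,44,0]],"spin":[0,0,0,0,0,0,0,0],"gripper":[0.5,0.5,0.5,0.5,0.5,0.5,0.5,0.5]}'
python3 -m creep '{"translation":[[-4,44,0],[0,0,0],[0,0,-35],[0,0,-35],[0,0,-20],[0,0,0],[0,0,0]],"spin":[0,0,0,0,0,0,0],"gripper":[0.5,0.5,0.5,0.5,0.5,0.5,0.5]}'
```

```text
t: 16.95
eef_pos: [0.5631, 0.0183, 0.1548]
ee_rot: [-3.141, -0.001, -0.016]
force: [1.0, 0.7, -0.4]
width: 0.0573
gripper_force: 15.0
t: 17.65
eef_pos: [0.5598, 0.0603, 0.0649]
ee_rot: [3.141, 0.0, -0.016]
force: [-0.4, 0.1, -0.5]
width: 0.0572
gripper_force: 15.0
```

```bash
python3 -m creep '{"translation":[[0,0,-20],[0,0,-12],[0,0,-6],[0,0,0],[0,0,0],[0,0,0],[0,0,0]],"spin":[0,0,0,0,0,0,0],"gripper":[0.5,0.5,0.5,0.5,0.8,0.8,0.8]}'
python3 -m creep '{"translation":[[0,0,20],[0,0,40],[0,0,40],[0,0,30],[-12,-45,10],[-12,-45,0],[-12,-45,0],[-12,-45,0]],"spin":[0,0,0,0,0,0,0,0],"gripper":[0.8,0.8,0.8,0.8,0.86,0.86,0.86,0.86]}'
python3 -m creep '{"translation":[[-12,-45,0],[-12,-45,0],[-12,-45,0],[-12,-45,0],[-12,-45,0],[-12,-45,0],[-4,-9,0],[0,0,0]],"spin":[0,0,0,0,0,0,0,0],"gripper":[0.86,0.86,0.86,0.86,0.86,0.86,0.86,0.86]}'
python3 - <<'E'
from h import *
st()
for c in ("scene","top"):
    F=save(c,c+"4.png")
    for l in ("dish0",):
      for d in nets.pinpoint(c,l)[:5]: print(c,l,np.round(d["centre"],4),round(d["confidence"],2))
    im=cv2.cvtColor(F["img"],cv2.COLOR_RGB2HSV); 
    m=(((im[...,0]<12)|(im[...,0]>172))&(im[...,1]>110)&(im[...,2]>50)&(im[...,2]<190)).astype(np.uint8)
    n,_,s,ce=cv2.connectedComponentsWithStats(m)
    for i in range(1,n):
        if s[i,4]>60: print(c,ce[i].round(1),s[i,4],onz(F,ce[i],.008).round(4))
E
```

```text
t: 18.35
eef_pos: [0.56, 0.0608, 0.0272]
ee_rot: [-3.141, -0.001, -0.016]
force: [-0.2, 1.1, -0.2]
width: 0.0694
gripper_force: 0.0
t: 19.15
eef_pos: [0.511, -0.1207, 0.1674]
ee_rot: [-3.141, -0.001, -0.015]
force: [0.3, -0.0, -0.2]
width: 0.0751
gripper_force: 0.0
t: 19.95
eef_pos: [0.4345, -0.3999, 0.1664]
ee_rot: [-3.141, 0.0, -0.019]
force: [-0.3, 0.4, 0.7]
width: 0.0756
gripper_force: 0.0
t19.95 [ 0.4345 -0.3999  0.1664] [-3.141  0.    -0.019] q [-0.41  0.27 -0.26  0.   -1.04  1.96] F [-0.3  0.4  0.7] w0.0756 g0.0
scene dish0 [ 0.4389 -0.3982  0.0038] 0.86
scene dish0 [ 0.4341 -0.2198  0.0062] 0.71
scene dish0 [ 0.4631 -0.5094  0.0029] 0.7
scene dish0 [0.5555 0.0629 0.0207] 0.48
scene [171.7 297.6] 85 [[ 0.4384 -0.3913  0.008 ]]
scene [319.5 355.3] 785 [[ 0.872  -0.2432  0.008 ]]
top dish0 [0.5566 0.0595 0.0185] 0.54
top [349.5 102.9] 1273 [[ 0.8741 -0.2222  0.008 ]]
top [261.3 195.9] 186 [[0.5624 0.0622 0.008 ]]
```

View pics/top4.png

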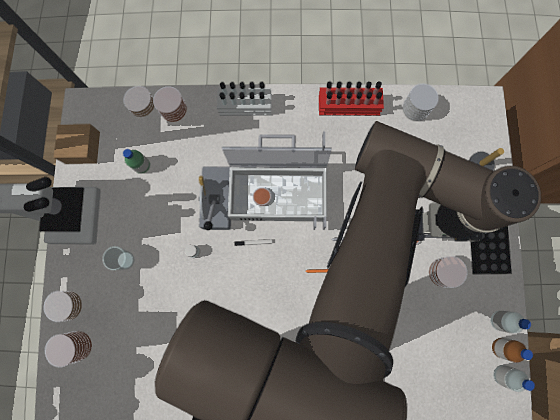

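The first dish lies flat in the chamber at (262,196). The lid is upright and the lever is at off. Now the second dish.

```bash
python3 -m creep '{"translation":[[2,1,-40],[0,0,-40],[0,0,-40],[0,0,-25],[0,0,-12],[0,0,-4],[0,0,0],[0,0,0]],"spin":[0,0,0,0,0,0,0,0],"gripper":[0.86,0.86,0.86,0.86,0.86,0.86,0.86,0.86]}'
python3 -m creep '{"translation":[[0,0,0],[0,0,0],[0,0,0],[0,0,0],[0,0,0]],"spin":[0,0,0,0,0],"gripper":[0.5,0.5,0.5,0.5,0.5]}'
python3 -m creep '{"translation":[[0,0,30],[0,0,40],[0,0,40],[0,0,40],[0,0,0]],"spin":[0,0,0,0,0],"gripper":[0.5,0.5,0.5,0.5,0.5]}'
```

```text
t: 20.95
eef_pos: [0.4387, -0.3977, 0.0071]
ee_rot: [3.14, -0.002, -0.015]
force: [0.5, -0.3, -0.7]
width: 0.0753
gripper_force: 0.0
t: 21.45
eef_pos: [0.4379, -0.3976, 0.0062]
ee_rot: [3.141, -0.001, -0.016]
force: [-1.0, 1.2, 7.3]
width: 0.0576
gripper_force: 15.0
t: 21.95
eef_pos: [0.4403, -0.3993, 0.1617]
ee_rot: [3.136, -0.008, -0.015]
force: [-0.1, -1.5, 0.6]
width: 0.0573
gripper_force: 15.0
```

```bash
python3 -m creep '{"translation":[[15,43,0],[15,43,0],[15,43,0],[15,43,0],[15,44,0],[15,44,0],[15,44,0],[15,44,0]],"spin":[0,0,0,0,0,0,0,0],"gripper":[0.5,0.5,0.5,0.5,0.5,0.5,0.5,0.5]}'
python3 -m creep '{"translation":[[0,0,0],[0,0,-35],[0,0,-35],[0,0,-20],[0,0,0],[0,0,0]],"spin":[0,0,0,0,0,0],"gripper":[0.5,0.5,0.5,0.5,0.5,0.5]}'
```

```text
t: 22.75
eef_pos: [0.5576, -0.0475, 0.1552]
ee_rot: [-3.142, 0.0, -0.016]
force: [1.5, 0.4, 0.2]
width: 0.0572
gripper_force: 15.0
t: 23.35
eef_pos: [0.5576, -0.0498, 0.0656]
ee_rot: [3.141, 0.001, -0.016]
force: [0.9, -0.4, -1.0]
width: 0.0575
gripper_force: 15.0
```

Lower, release, rise and move towards the lid bar's +x side later; look first.

```bash
python3 -m creep '{"translation":[[0,0,-20],[0,0,-12],[0,0,-6],[0,0,0],[0,0,0],[0,0,0],[0,0,0]],"spin":[0,0,0,0,0,0,0],"gripper":[0.5,0.5,0.5,0.5,0.76,0.76,0.76]}'
python3 -m creep '{"translation":[[0,0,20],[0,0,40],[0,0,40],[0,0,40],[0,0,50],[0,0,45],[0,10,20]],"spin":[0,0,0,0,0,-0.15,-0.15],"gripper":[0.76,0.76,0.76,0.76,0.6,0.4,0.28]}'
python3 -m creep '{"translation":[[15,10,0],[20,10,0],[20,10,0],[20,10,0],[20,10,0],[20,0,0],[13,0,0],[0,0,0]],"spin":[-0.15,-0.15,-0.15,-0.15,-0.15,-0.15,-0.15,-0.15],"gripper":[0.28,0.28,0.28,0.28,0.28,0.28,0.28,0.28]}'
python3 - <<'E'
from h import *
st()
for c in ("scene","top"):
    F=save(c,c+"5.png")
    for l in ("dish0","lid_bar","lever_ball"):
      for d in nets.pinpoint(c,l)[:4]: print(c,l,np.round(d["centre"],4),round(d["confidence"],2))
E
```

```text
t: 24.05
eef_pos: [0.558, -0.0493, 0.0282]
ee_rot: [-3.141, -0.001, -0.016]
force: [-0.6, -0.2, -0.7]
width: 0.0662
gripper_force: 0.0
t: 24.75
eef_pos: [0.559, -0.04, 0.2882]
ee_rot: [-3.139, -0.007, -0.322]
force: [0.0, 0.4, 0.3]
width: 0.0479
gripper_force: 0.0
t: 25.55
eef_pos: [0.6867, 0.0107, 0.2817]
ee_rot: [3.141, -0.0, -1.522]
force: [-0.0, -0.3, 0.2]
width: 0.025
gripper_force: 0.0
t25.55 [0.6867 0.0107 0.2817] [ 3.141 -0.    -1.522] q [ 0.3   0.35  0.13  0.   -1.35 -0.25] F [-0.  -0.3  0.2] w0.0250 g0.0
scene dish0 [ 0.5554 -0.0484  0.0232] 0.68
scene dish0 [0.557  0.0565 0.0186] 0.6
scene dish0 [ 4.635e-01 -5.086e-01  5.000e-04] 0.55
scene lid_bar [0.6841 0.0085 0.1997] 0.84
scene lever_ball [ 0.4671 -0.1059  0.1012] 0.65
scene lever_ball [0.446  0.2056 0.1369] 0.43
scene lever_ball [ 0.5552 -0.0469  0.0213] 0.43
top dish0 [0.562  0.0585 0.017 ] 0.65
top dish0 [0.4219 0.077  0.0017] 0.64
top dish0 [ 0.4583 -0.5055  0.0025] 0.61
top dish0 [ 0.5556 -0.0498  0.0193] 0.5
top lever_ball [ 0.3601  0.4845 -0.0013] 0.33
```

View pics/scene5.png

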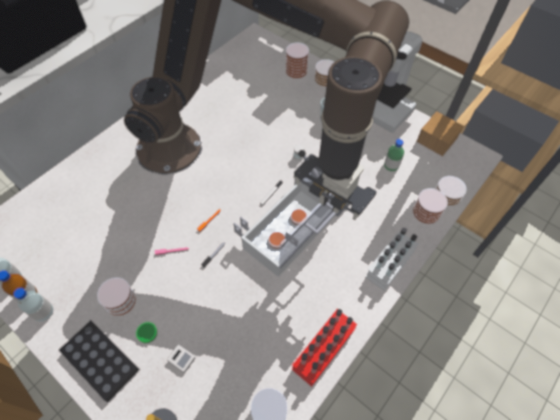

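Both dishes lie flat in the chamber at (276,241) and (298,217), and no other brown dish is left. Now I regrip the bar and fold the lid shut.

```bash
python3 -m creep '{"translation":[[-1,0,-40],[0,0,-30],[0,0,-21],[0,0,0],[0,0,0],[0,0,0],[0,0,0],[0,0,0]],"spin":[-0.067,0,0,0,0,0,0,0],"gripper":[0.28,0.28,0.28,0.28,0,0,0,0]}' 40
python3 -m creep '{"translation":[[-13,0,4],[-13,0,3],[-14,0,2],[-14,0,0],[-14,1,-1],[-14,0,-2],[-13,0,-4],[-13,0,-5]],"spin":[0,0,0,0,0,0,0,0],"gripper":[0,0,0,0,0,0,0,0]}'
python3 -m creep '{"translation":[[-12,1,-6],[-11,0,-8],[-11,0,-9],[-10,0,-10],[-9,1,-11],[-8,0,-12],[-6,0,-12],[-5,0,-13]],"spin":[0,0,0,0,0,0,0,0],"gripper":[0,0,0,0,0,0,0,0]}'
python3 -m creep '{"translation":[[0,0,-2],[0,0,0]],"spin":[0,0],"gripper":[0,0]}'
```

```text
t: 26.75
eef_pos: [0.6854, 0.0107, 0.1935]
ee_rot: [-3.139, 0.0, -1.582]
force: [-0.5, 0.7, 5.8]
width: 0.009
gripper_force: 40.0
t: 27.55
eef_pos: [0.5788, 0.0125, 0.191]
ee_rot: [-3.134, 0.002, -1.582]
force: [3.5, 3.4, 4.5]
width: 0.0086
gripper_force: 40.0
t: 28.35
eef_pos: [0.5057, 0.014, 0.1087]
ee_rot: [-3.138, 0.001, -1.582]
force: [-1.4, 1.8, 25.0]
width: 0.009
gripper_force: 40.0
t: 28.55
eef_pos: [0.5058, 0.0139, 0.1077]
ee_rot: [-3.138, 0.001, -1.582]
force: [-3.8, -0.2, 13.1]
width: 0.0088
gripper_force: 40.0
```

```bash
python3 -m creep '{"translation":[[0,0,1],[0,0,0],[0,0,0],[0,0,0],[0,0,20],[0,0,40],[0,0,40],[0,0,0]],"spin":[0,0,0,0,0,0,0,0],"gripper":[0.3,0.3,0.3,0.3,0.3,0.3,0.3,0.3]}' 15
python3 -m creep '{"translation":[[0,40,0],[0,40,0],[0,40,0],[0,40,0],[0,0,0]],"spin":[0.15,0.15,0.15,0.15,0.15],"gripper":[0.3,0.3,0.3,0.3,0.3]}'
python3 - <<'E'
from h import *
st()
for k in range(2):
  for c in ("scene","top"):
    F=save(c,c+"6.png")
    np.savez("pics/%s6.npz"%c,**F)
    for l in ("pin_root","pin_tip","pin_grip","hasp","lid_bar","lid_hinge"):
      for d in nets.pinpoint(c,l)[:4]:
        p=np.array(d["centre"])
        if l[:3]!="pin" or (p[0]>.39 and p[1]<-.1): print(c,l,np.round(d["centre"],4),round(d["confidence"],2))
a=[]
for c in ("scene","top"):
    F=dict(np.load("pics/%s6.npz"%c)); u,v=proj(F,[.452,-.18,.04])[0].round().astype(int); 
    print(c,u,v,); im=F["img"][v-37:v+38,u-50:u+50,::-1]; a.append(cv2.resize(im,None,fx=4,fy=4,interpolation=cv2.INTER_CUBIC)); 
cv2.imwrite("pics/pin6.png",np.hstack(a))
E
```

```text
t: 29.35
eef_pos: [0.5076, 0.0142, 0.2119]
ee_rot: [-3.133, 0.002, -1.582]
force: [-0.6, 0.1, -1.3]
width: 0.026
gripper_force: 0.0
t: 29.85
eef_pos: [0.5047, 0.1773, 0.2058]
ee_rot: [-3.142, 0.0, -0.823]
force: [-0.3, -0.4, -0.6]
width: 0.0265
gripper_force: 0.0
t29.85 [0.5047 0.1773 0.2058] [-3.142  0.    -0.823] q [ 0.7   0.14 -0.33 -0.   -1.1   0.04] F [-0.3 -0.4 -0.6] w0.0265 g0.0
scene pin_root [ 0.4351 -0.219   0.0068] 0.57
scene pin_tip [ 0.428  -0.1589  0.0078] 0.71
scene pin_grip [ 0.4343 -0.2468  0.0071] 0.63
scene pin_grip [ 0.433  -0.2193  0.0065] 0.26
scene hasp [ 0.4631 -0.1101  0.1029] 0.84
scene hasp [0.4485 0.2024 0.132 ] 0.18
scene lid_bar [0.5043 0.0088 0.1179] 0.95
scene lid_hinge [0.6359 0.0081 0.0732] 0.97
top pin_root [ 0.4348 -0.2228  0.0048] 0.67
top pin_tip [ 0.4263 -0.1548  0.0053] 0.56
top pin_grip [ 0.432  -0.2403  0.0081] 0.41
top hasp [ 0.4641 -0.1084  0.0975] 0.98
top lid_bar [0.5023 0.0126 0.1202] 0.58
top lid_hinge [0.6356 0.0097 0.0768] 0.74
scene pin_root [ 0.4323 -0.2193  0.0073] 0.63
scene pin_tip [ 0.4287 -0.1576  0.008 ] 0.59
scene pin_grip [ 0.4342 -0.2452  0.0103] 0.68
scene hasp [ 0.4669 -0.1093  0.1007] 0.64
scene lid_bar [0.5041 0.0099 0.119 ] 0.94
scene lid_bar [0.6354 0.0079 0.0731] 0.43
scene lid_hinge [0.6326 0.0078 0.0729] 0.95
top pin_root [ 0.4319 -0.2239  0.0027] 0.68
top pin_tip [ 0.4267 -0.1553  0.0011] 0.55
top pin_tip [ 0.4654 -0.1118  0.0973] 0.29
top pin_grip [ 0.4296 -0.2414  0.0076] 0.64
top hasp [ 0.4652 -0.1089  0.0981] 0.68
top lid_bar [0.5039 0.0143 0.1229] 0.59
top lid_hinge [0.6378 0.0102 0.0762] 0.75
scene 224 246
top 341 230
```

View pics/pin6.png

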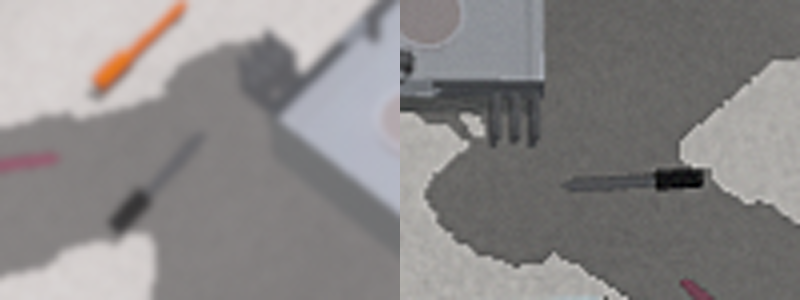

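```bash
python3 - <<'E'
from h import *
T=dict(np.load("pics/top6.npz"));S=dict(np.load("pics/scene6.npz"))
t=onz(T,[[331.75,239],[354.75,238.4],[367.5,237.8]],.006); s=onz(S,[[174+203/4,209+134/4],[174+146/4,209+193/4],[174+115/4,209+230/4]],.006)
print(t.round(4));print(s.round(4))
for a in (t,s): d=a[0]-a[2]; print(np.arctan2(-d[0],d[1]),np.linalg.norm(a[0]-a[1]),np.linalg.norm(a[0]-a[2]))
# hasp in top: three plates top outlines
o=[291,193]
print(onz(T,[[o[0]+94/4,o[1]+120/4],[o[0]+114/4,o[1]+120/4],[o[0]+133/4,o[1]+120/4],[o[0]+114/4,o[1]+94/4],[o[0]+114/4,o[1]+146/4]],.115).round(4))
# expected plate outline in top
c=np.array([.5595,.0105]);y=-.018;Rz=np.array([[np.cos(y),-np.sin(y)],[np.sin(y),np.cos(y)]])
print("hasp pred x",(c+Rz@[-.093,-.122]).round(4))
for zz in (.085,.115):
  for xx in (-.015,.015):
    p=np.r_[np.array([.4648,-.1093])+Rz@[xx,0],zz]; print(zz,xx,((proj(T,p)[0]-o)*4).round(), ((proj(S,p)[0]-[174,209])*4).round())
E
python3 - <<'E'
import cv2,numpy as np
T=np.load("pics/top6.npz")["img"][210:245,310:345,::-1];S=np.load("pics/scene6.npz")["img"][207:242,222:257,::-1]
cv2.imwrite("pics/hasp.png",np.hstack([cv2.resize(x,(396,396),interpolation=cv2.INTER_CUBIC) for x in (T,S)]))
E
```

```text
[[ 0.4278 -0.1547  0.006 ]
 [ 0.4295 -0.2252  0.006 ]
 [ 0.4313 -0.2644  0.006 ]]
[[ 0.4306 -0.1567  0.006 ]
 [ 0.4324 -0.2229  0.006 ]
 [ 0.4363 -0.2607  0.006 ]]
0.032488356205730026 0.07053218152952755 0.10979451825147438
0.05509669261247217 0.06618598123983056 0.10416708977941326
[[ 0.4604 -0.0956  0.115 ]
 [ 0.4604 -0.1097  0.115 ]
 [ 0.4604 -0.123   0.115 ]
 [ 0.4789 -0.1099  0.115 ]
 [ 0.442  -0.1094  0.115 ]]
hasp pred x [ 0.4643 -0.1098]
0.085 -0.015 [110. 141.] [254.  57.]
0.085 0.015 [110. 100.] [283.  80.]
0.115 -0.015 [113. 135.] [252.  37.]
0.115 0.015 [114.  93.] [281.  60.]
```

View pics/hasp.png

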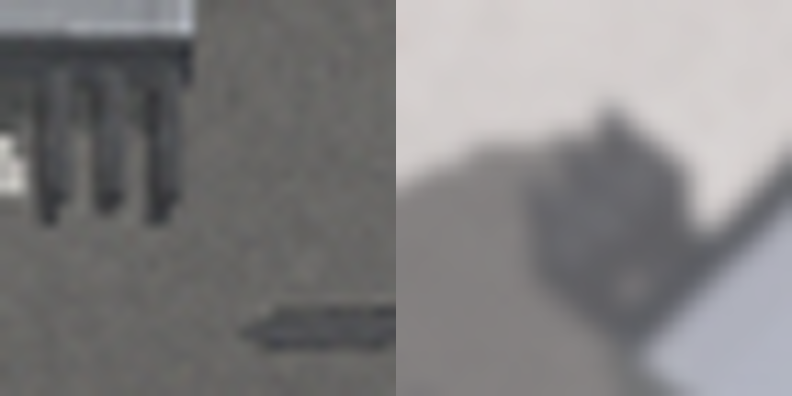

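The crops show the pin's tip toward +y near the hasp, with its black handle at about (680,179) in pin6. In hasp.png the three hasp plates line up at (50,145), (108,140) and (163,150), so the lid is shut. Next I fetch the pin.

```bash
python3 -m creep '{"translation":[[-7,-42,0],[-7,-42,0],[-7,-42,0],[-7,-42,0],[-7,-42,0],[-7,-42,0],[-7,-42,0],[-7,-42,0]],"spin":[-0.14,-0.14,-0.14,-0.14,-0.14,0,0,0],"gripper":[0.4,0.4,0.4,0.4,0.4,0.4,0.4,0.4]}'
python3 -m creep '{"translation":[[-8,-43,-20],[-8,-43,-30],[0,0,-40],[0,0,-40],[0,0,-30],[0,0,0],[0,0,0]],"spin":[0,0,0,0,0,0,0],"gripper":[0.4,0.4,0.4,0.4,0.4,0.4,0.4]}'
```

```text
t: 32.05
eef_pos: [0.4481, -0.164, 0.2069]
ee_rot: [-3.141, -0.0, -1.532]
force: [1.4, -0.4, -0.4]
width: 0.0351
gripper_force: 0.0
t: 32.75
eef_pos: [0.4332, -0.2461, 0.0487]
ee_rot: [3.141, -0.0, -1.532]
force: [0.0, 0.9, -0.3]
width: 0.0351
gripper_force: 0.0
```

```bash
python3 -m creep '{"translation":[[0,0,-25],[0,0,-14],[0,0,-6],[0,0,0],[0,0,0],[0,0,0],[0,0,0]],"spin":[0,0,0,0,0,0,0],"gripper":[0.4,0.4,0.4,0.4,0.4,0,0]}' 45
python3 -m creep '{"translation":[[0,0,0],[0,0,0],[0,0,0]],"spin":[0,0,0],"gripper":[0,0,0]}'
python3 -m creep '{"translation":[[0,0,20],[0,0,30],[0,0,30],[0,0,30],[0,0,0],[0,0,0]],"spin":[-0.057,0,0,0,0,0],"gripper":[0,0,0,0,0,0]}'
```

```text
t: 33.45
eef_pos: [0.4336, -0.246, 0.0041]
ee_rot: [-3.14, -0.0, -1.533]
force: [0.3, 1.1, 0.2]
width: 0.0241
gripper_force: 0.0
t: 33.75
eef_pos: [0.4332, -0.246, 0.0036]
ee_rot: [-3.141, -0.0, -1.533]
force: [-0.9, 0.4, 5.2]
width: 0.0134
gripper_force: 45.0
t: 34.35
eef_pos: [0.4331, -0.2458, 0.1136]
ee_rot: [-3.14, 0.0, -1.59]
force: [-0.5, 1.1, -1.0]
width: 0.0136
gripper_force: 45.0
```

```bash
python3 -m creep '{"translation":[[15,0,0],[15,4,-10],[0,0,-5],[0,0,0],[0,0,0],[0,0,0]],"spin":[0,0,0,0,0,0],"gripper":[0,0,0,0,0,0]}'
python3 - <<'E'
from h import *
st()
for k in range(2):
  for c in ("scene","top"):
    F=cams.grab_frame(c); np.savez("pics/%s7.npz"%c,**F)
    for l in ("pin_root","pin_tip","hasp"):
      for d in nets.pinpoint(c,l)[:4]:
        p=np.array(d["centre"])
        if p[0]>.44 and p[1]<-.08 and p[2]>.05: print(c,l,np.round(d["centre"],4),round(d["confidence"],2))
a=[]
for c in ("scene","top"):
    F=dict(np.load("pics/%s7.npz"%c)); u,v=proj(F,[.465,-.15,.1])[0].round().astype(int); 
    print(c,u-25,v-25); im=F["img"][v-25:v+25,u-25:u+25,::-1]; a.append(cv2.resize(im,None,fx=8,fy=8,interpolation=cv2.INTER_CUBIC)); 
cv2.imwrite("pics/ins7.png",np.hstack(a))
E
```

```text
t: 34.95
eef_pos: [0.4628, -0.2419, 0.098]
ee_rot: [3.141, 0.0, -1.59]
force: [0.2, 0.8, -1.0]
width: 0.0136
gripper_force: 45.0
t34.95 [ 0.4628 -0.2419  0.098 ] [ 3.141  0.    -1.59 ] q [-0.11  0.23 -0.49  0.   -0.84  0.09] F [ 0.2  0.8 -1. ] w0.0136 g45.0
scene pin_tip [ 0.4654 -0.1532  0.098 ] 0.58
scene hasp [ 0.4669 -0.1092  0.1041] 0.69
top pin_root [ 0.4657 -0.2219  0.0994] 0.4
top pin_tip [ 0.4629 -0.1497  0.098 ] 0.48
scene pin_tip [ 0.4652 -0.1514  0.0999] 0.61
scene hasp [ 0.4627 -0.1069  0.1005] 0.9
top pin_root [ 0.4643 -0.2205  0.1007] 0.54
top pin_tip [ 0.4625 -0.1509  0.0984] 0.49
top hasp [ 0.4668 -0.2196  0.0939] 0.23
scene 207 208
top 308 197
```

View pics/ins7.png

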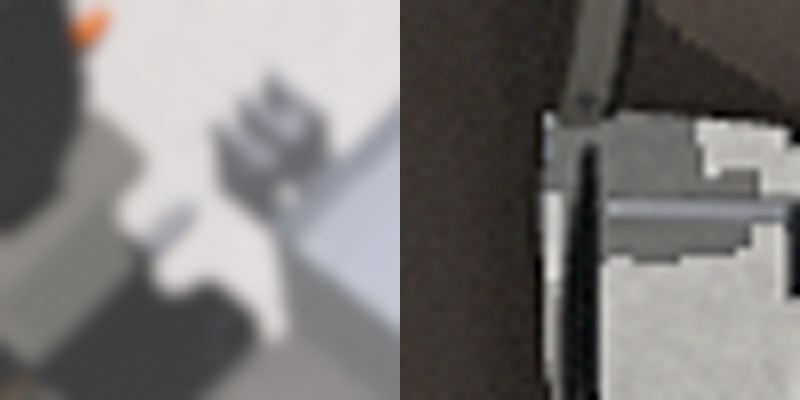

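```bash
python3 - <<'E'
from h import *
T7=dict(np.load("pics/top7.npz"));S7=dict(np.load("pics/scene7.npz"));T6=dict(np.load("pics/top6.npz"))
tip=[.4628+.018*.091,-.1512,.0994]
pt=proj(T7,tip)[0];ps=proj(S7,tip)[0]
print("tip top pred",pt,"seen 333.5,223.2; scene pred",ps,"seen",207+193/8,208+210/8)
y=-.018;Rz=np.array([[np.cos(y),-np.sin(y)],[np.sin(y),np.cos(y)]])
out=[]
for F,(u0,v0) in ((T6,(308,205)),(S7,(222,207))):
    im=cv2.resize(F["img"][v0:v0+33,u0:u0+33,::-1],None,fx=12,fy=12,interpolation=cv2.INTER_CUBIC)
    for yy in (-.0165,-.0115,-.0025,.0025,.0115,.0165):
        P=[np.r_[np.array([.4655,-.1093])+Rz@[a,yy],.1+b] for a,b in ((-.015,-.015),(.015,-.015),(.015,.015),(-.015,.015))]
        q=((proj(F,P)-[u0,v0]+.5)*12).astype(int)
        cv2.polylines(im,[q],True,(0,0,255) if yy<-.012 and yy>-.02 else (0,200,0),1)
    if F is S7:
        q=((proj(F,[tip,[tip[0]-.018*.05,tip[1]-.05,tip[2]]])-[u0,v0]+.5)*12).astype(int); cv2.line(im,tuple(map(int,q[0])),tuple(map(int,q[1])),(255,0,0),1)
    out.append(im)
cv2.imwrite("pics/ov.png",np.hstack(out))
E
```

```text
tip top pred [333.64858454 222.43038001] seen 333.5,223.2; scene pred [231.25782599 233.0006151 ] seen 231.125 234.25
```

View pics/ov.png

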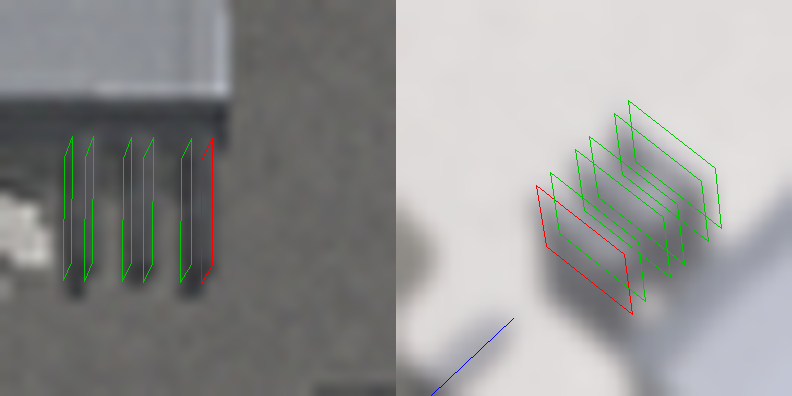

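```bash
python3 -m creep '{"translation":[[-0.5,10,0.5],[0,10,0],[0,0,0]],"spin":[0,0,0],"gripper":[0,0,0]}'
python3 -m creep '{"translation":[[0,4,0],[0,4,0],[0,0,0]],"spin":[0,0,0],"gripper":[0,0,0]}'
python3 -m creep '{"translation":[[0.2,4,0],[0,0,0]],"spin":[0,0],"gripper":[0,0]}'
```

```text
t: 36.05
eef_pos: [0.4624, -0.2207, 0.0988]
ee_rot: [-3.142, 0.0, -1.589]
force: [0.1, -0.5, -0.7]
width: 0.0136
gripper_force: 45.0
t: 36.35
eef_pos: [0.4626, -0.2135, 0.0988]
ee_rot: [-3.142, 0.0, -1.589]
force: [0.1, -0.1, -0.1]
width: 0.0137
gripper_force: 45.0
t: 36.55
eef_pos: [0.4627, -0.2097, 0.0988]
ee_rot: [3.142, 0.0, -1.59]
force: [0.5, 0.5, -0.1]
width: 0.0137
gripper_force: 45.0
```

```bash
for i in 1; do python3 -m creep '{"translation":[[0,4,0],[0,0,0]],"spin":[0,0],"gripper":[0,0]}'
python3 -m creep '{"translation":[[0.1,4,0],[0,0,0]],"spin":[0,0],"gripper":[0,0]}'
python3 -m creep '{"translation":[[0.1,4,0],[0,0,0]],"spin":[0,0],"gripper":[0,0]}'
python3 -m creep '{"translation":[[0.1,4,0],[0,0,0]],"spin":[0,0],"gripper":[0,0]}'; done | grep -E "pos|force:"
```

```text
eef_pos: [0.4627, -0.2057, 0.0988]
force: [0.5, -0.9, -0.5]
gripper_force: 45.0
eef_pos: [0.4628, -0.2016, 0.0988]
force: [0.9, 0.5, -0.3]
gripper_force: 45.0
eef_pos: [0.4629, -0.1976, 0.0988]
force: [0.0, -0.2, -1.3]
gripper_force: 45.0
eef_pos: [0.463, -0.1936, 0.0988]
force: [-0.5, -0.7, -0.3]
gripper_force: 45.0
```

```bash
for i in 1; do python3 -m creep '{"translation":[[0.1,4,0],[0.1,4,0]],"spin":[0,0],"gripper":[0,0]}'
python3 -m creep '{"translation":[[0.1,4,0],[0.1,4,0]],"spin":[0,0],"gripper":[0,0]}'
python3 -m creep '{"translation":[[0.1,5,0],[0.1,5,0]],"spin":[0,0],"gripper":[0,0]}'
python3 -m creep '{"translation":[[0.1,5,0],[0.1,4,0],[0,0,0]],"spin":[0,0,0],"gripper":[0,0,0]}'; done | grep -E "pos|force:"
```

```text
eef_pos: [0.4632, -0.1857, 0.0987]
force: [0.5, 0.0, -0.7]
gripper_force: 45.0
eef_pos: [0.4634, -0.1775, 0.0988]
force: [-0.5, 0.5, -0.4]
gripper_force: 45.0
eef_pos: [0.4636, -0.1675, 0.0988]
force: [-0.9, 0.8, 0.7]
gripper_force: 45.0
eef_pos: [0.4639, -0.1584, 0.0988]
force: [-0.8, -0.2, -1.3]
gripper_force: 45.0
```

```bash
for i in 1; do python3 -m creep '{"translation":[[0.1,3,0],[0,3,0],[0,0,0]],"spin":[0,0,0],"gripper":[0,0,0]}'
python3 -m creep '{"translation":[[0.1,2,0],[0,2,0],[0,0,0]],"spin":[0,0,0],"gripper":[0,0,0]}'
python3 -m creep '{"translation":[[0,1.5,0],[0,0,0]],"spin":[0,0],"gripper":[0,0]}'
python3 -m creep '{"translation":[[0,1.5,0],[0,0,0]],"spin":[0,0],"gripper":[0,0]}'; done | grep -E "pos|force:"
```

```text
eef_pos: [0.4639, -0.1527, 0.0988]
force: [-0.2, -0.5, -0.7]
gripper_force: 45.0
eef_pos: [0.464, -0.1498, 0.0989]
force: [0.9, -7.5, -2.2]
gripper_force: 45.0
eef_pos: [0.4639, -0.1496, 0.099]
force: [2.0, -17.3, -3.5]
gripper_force: 45.0
eef_pos: [0.4639, -0.1493, 0.0991]
force: [4.3, -25.8, -5.9]
gripper_force: 45.0
```

The shoulder seats against the hasp. I relieve the push, release and rise.

```bash
python3 -m creep '{"translation":[[0,-2,0],[0,-1.5,0],[0,0,0],[0,0,0],[0,0,0],[0,0,0],[0,0,0]],"spin":[0,0,0,0,0,0,0],"gripper":[0,0,0,0.4,0.4,0.4,0.4]}'
python3 -m creep '{"translation":[[0,0,15],[0,0,40],[0,0,45],[0,30,20],[0,45,0],[0,45,0],[0,45,0],[0,45,0]],"spin":[0,0,0,0,0,0,0,0],"gripper":[0.4,0.4,0.4,0,0,0,0,0]}'
python3 -m creep '{"translation":[[-15,45,0],[-20,40,0],[-20,40,0],[-10,30,0],[0,0,0]],"spin":[0,0,0,0,0],"gripper":[0,0,0,0,0]}'
python3 - <<'E'
from h import *
st()
for k in range(2):
  for c in ("scene","top"):
    F=cams.grab_frame(c); np.savez("pics/%s8.npz"%c,**F)
    for l in ("pin_root","pin_tip","pin_grip","lever_ball","pointer_tip","lever_pivot","lid_bar"):
      for d in nets.pinpoint(c,l)[:4]:
        p=np.array(d["centre"])
        if p[0]>.40 and p[1]>-.2 and p[2]>.05: print(c,l,np.round(d["centre"],4),round(d["confidence"],2))
a=[]
for c,p in (("scene",[.465,-.14,.1]),("top",[.465,-.14,.1])):
    F=dict(np.load("pics/%s8.npz"%c)); u,v=proj(F,p)[0].round().astype(int); 
    print(c,u-25,v-25); im=F["img"][v-25:v+25,u-25:u+25,::-1]; a.append(cv2.resize(im,None,fx=8,fy=8,interpolation=cv2.INTER_CUBIC)); 
cv2.imwrite("pics/ins8.png",np.hstack(a))
E
```

```text
t: 39.95
eef_pos: [0.4641, -0.1492, 0.0988]
ee_rot: [-3.141, 0.0, -1.589]
force: [-0.5, 0.9, -0.5]
width: 0.0338
gripper_force: 0.0
t: 40.75
eef_pos: [0.4636, 0.0624, 0.2192]
ee_rot: [-3.141, 0.001, -1.59]
force: [1.8, 0.2, -0.1]
width: 0.0028
gripper_force: 0.0
t: 41.25
eef_pos: [0.398, 0.2186, 0.219]
ee_rot: [-3.141, 0.001, -1.586]
force: [-0.2, 0.2, -0.4]
width: 0.0005
gripper_force: 0.0
t41.25 [0.398  0.2186 0.219 ] [-3.141e+00  1.000e-03 -1.586e+00] q [ 0.94 -0.01 -0.46 -0.   -1.12 -0.95] F [-0.2  0.2 -0.4] w0.0005 g0.0
scene pin_root [ 0.4691 -0.1231  0.0994] 0.59
scene pin_tip [ 0.4696 -0.0619  0.0994] 0.62
scene pin_grip [ 0.4642 -0.1511  0.0991] 0.69
scene lever_ball [0.4502 0.2031 0.1328] 0.68
scene pointer_tip [0.5892 0.2312 0.126 ] 0.39
scene lever_pivot [0.5467 0.2047 0.0556] 0.8
scene lever_pivot [0.4463 0.204  0.1332] 0.37
scene lid_bar [0.5062 0.0101 0.1187] 0.94
top pin_root [ 0.4673 -0.1299  0.0978] 0.48
top pin_tip [ 0.4688 -0.0597  0.0969] 0.61
top pin_grip [ 0.4651 -0.1435  0.1039] 0.55
top lever_ball [0.4534 0.2052 0.1319] 0.49
top lever_ball [ 0.4666 -0.131   0.092 ] 0.36
top pointer_tip [0.5916 0.2265 0.1249] 0.38
top lever_pivot [0.5412 0.2051 0.053 ] 0.66
top lid_bar [0.5042 0.0159 0.1234] 0.87
scene pin_root [ 0.4668 -0.122   0.0997] 0.61
scene pin_tip [ 0.47   -0.0629  0.0983] 0.4
scene pin_grip [ 0.4651 -0.1502  0.1014] 0.52
scene lever_ball [0.5455 0.2004 0.0582] 0.71
scene lever_ball [0.4468 0.2023 0.1351] 0.65
scene pointer_tip [0.5901 0.2304 0.1289] 0.56
scene lever_pivot [0.5457 0.2037 0.0597] 0.82
scene lever_pivot [ 0.465  -0.1499  0.1015] 0.45
scene lid_bar [0.5074 0.0107 0.1177] 0.92
top pin_root [ 0.4676 -0.1294  0.097 ] 0.6
top pin_tip [ 0.4678 -0.0598  0.0952] 0.45
top lever_ball [0.4518 0.2033 0.1337] 0.5
top pointer_tip [0.5902 0.2279 0.1281] 0.53
top lever_pivot [0.5447 0.2052 0.0528] 0.56
top lid_bar [0.5042 0.0161 0.1229] 0.61
scene 209 205
top 305 197
```

View pics/ins8.png

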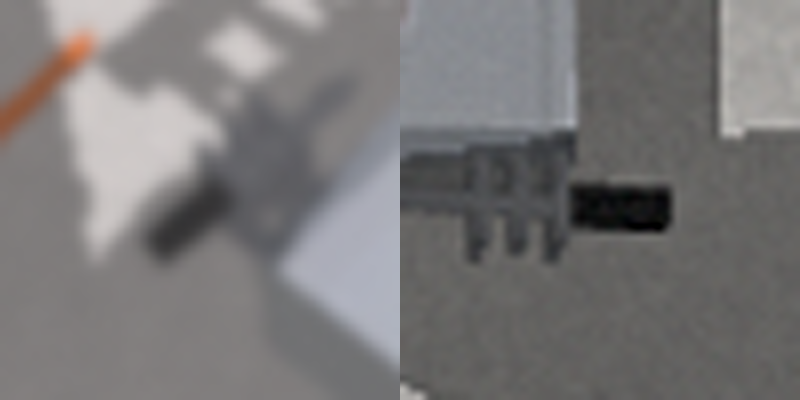

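The pin's handle at (190,215) and (620,208) sits against the first plate and the shaft shows beyond the third, so all three eyes are pinned. Now I fit the pointer angle from its brass pixels.

```bash
cat > pt.py <<'E'
from h import *
from scipy.optimize import minimize_scalar, minimize
y=-.018;Rz=np.array([[np.cos(y),-np.sin(y)],[np.sin(y),np.cos(y)]]);C=np.array([.5605,.0105])
def P(th,r,dy): # point at radius r on an arm with angle th, y offset dy from the lever plane
    th=th-.87
    xy=C+Rz@np.array([-.02+r*np.sin(th),.19+dy]); return np.r_[xy,.055+r*np.cos(th)]
def brass(F):
    p=proj(F,P(1.43,.06,.029))[0].round().astype(int); im=cv2.cvtColor(F["img"],cv2.COLOR_RGB2HSV)
    m=((im[...,0]>12)&(im[...,0]<32)&(im[...,1]>90)).astype(np.uint8); w=np.zeros_like(m); w[p[1]-20:p[1]+20,p[0]-20:p[0]+20]=1
    v,u=np.nonzero(m*w); return np.c_[u,v].astype(float)
E
python3 - <<'E'
from pt import *
B=[]
for c in ("scene","top"):
    F=dict(np.load("pics/%s8.npz"%c)); b=brass(F); q=b.mean(0); U,s,V=np.linalg.svd(b-q); print(c,len(b),b.min(0),b.max(0),"mean",q,"dir",V[0],s)
    B.append((F,b))
    for th in (1.3,1.4,1.5):
        a=proj(F,[P(th,.03,.029),P(th,.088,.029)]); d=a[1]-a[0]; print(th,a.round(1).tolist(),(d/np.linalg.norm(d)).round(3))
def cost(x):
    th,dx,dyy,e=0,0,0,0; s=0
    th,ox,oy=x
    for F,b in B:
        a=proj(F,[P(th,.03,.029)+[ox,oy,0],P(th,.088,.029)+[ox,oy,0]]); d=(a[1]-a[0])/np.linalg.norm(a[1]-a[0]); n=np.array([-d[1],d[0]])
        s+=np.mean(((b-a[0])@n)**2)
        far=np.percentile((b-a[0])@d,97); s+=(far-np.linalg.norm(a[1]-a[0]))**2
    return s+ (ox/.002)**2*.3+(oy/.002)**2*.3
r=minimize(cost,[1.43,0,0],method="Nelder-Mead"); print(r.x,r.fun)
E
```

```text
scene 13 [338. 170.] [342. 173.] mean [340.         171.30769231] dir [ 0.95249322 -0.3045598 ] [4.82483164 3.08062175]
1.3 [[331.7, 173.7], [339.6, 167.8]] [ 0.797 -0.604]
1.4 [[332.3, 174.4], [341.4, 169.9]] [ 0.894 -0.448]
1.5 [[332.9, 175.1], [343.1, 172.0]] [ 0.957 -0.291]
top 35 [199. 176.] [204. 191.] mean [201.05714286 180.91428571] dir [0.26485308 0.96428878] [21.61024562  5.96873989]
1.3 [[203.1, 192.3], [199.8, 179.8]] [-0.254 -0.967]
1.4 [[203.2, 191.5], [200.3, 177.5]] [-0.207 -0.978]
1.5 [[203.4, 190.8], [200.8, 175.5]] [-0.168 -0.986]
[1.43662924e+00 2.53326855e-04 1.69163747e-04] 2.3261202745377583
```

```bash
python3 -m creep '{"translation":[[2,-8,-40],[0,-8,-40],[0,0,-15],[0,0,0],[10,0,0],[10,0,0]],"spin":[0,0,0,0,0,0],"gripper":[0,0,0,0,0,0]}' 20
python3 -m creep '{"translation":[[10,0,12],[14,0,10],[16,0,9],[16,0,7],[18,0,4],[18,0,1],[0,0,0]],"spin":[0,0,0,0,0,0,0],"gripper":[0,0,0,0,0,0,0]}'
python3 -m creep '{"translation":[[18,0,-1],[17,0,-4],[12,0,-5],[0,0,0]],"spin":[0,0,0,0],"gripper":[0,0,0,0]}'
python3 - <<'E'
from pt import *
st()
for k in range(2):
  for c in ("scene","top"):
    F=cams.grab_frame(c); np.savez("pics/%s9.npz"%c,**F)
    for l in ("lever_ball",):
      for d in nets.pinpoint(c,l)[:3]:
        p=np.array(d["centre"]); 
        if p[2]>.1:print(c,l,np.round(p,4),round(d["confidence"],2),"ang",.87+np.arctan2(p[0]-P(.87,0,0)[0],p[2]-.055))
E
```

```text
t: 43.45
eef_pos: [0.4226, 0.2006, 0.1252]
ee_rot: [-3.14, 0.002, -1.589]
force: [-0.1, 1.1, 1.5]
width: 0.0005
gripper_force: 1.6
t: 44.15
eef_pos: [0.5159, 0.2, 0.168]
ee_rot: [-3.139, 0.001, -1.591]
force: [-0.1, 0.6, 0.0]
width: 0.0004
gripper_force: 0.0
t: 44.55
eef_pos: [0.561, 0.1994, 0.1555]
ee_rot: [3.141, -0.001, -1.591]
force: [-0.5, 0.1, -0.1]
width: 0.0004
gripper_force: 0.0
t44.55 [0.561  0.1994 0.1555] [ 3.141e+00 -1.000e-03 -1.591e+00] q [ 0.67  0.28 -0.27  0.   -1.02 -0.69] F [-0.5  0.1 -0.1] w0.0004 g0.0
scene lever_ball [0.5873 0.1998 0.1682] 0.53 ang 1.235930282751578
scene lever_ball [0.5865 0.1998 0.1666] 0.69 ang 1.23446917047359
```

```bash
python3 -m creep '{"translation":[[5,0,-2],[4,0,-2],[2,0,-1],[0,0,0]],"spin":[0,0,0,0],"gripper":[0,0,0,0]}'
python3 -m creep '{"translation":[[-25,0,0],[-25,0,20],[-40,0,40],[-45,0,0],[0,0,0]],"spin":[0,0,0,0,0],"gripper":[0,0,0,0,0]}'
cat > lv.py <<'E'
from pt import *
st(); B=[];A=[]
for k in range(3):
  for c in ("scene","top"):
    F=cams.grab_frame(c); np.savez("pics/%s9.npz"%c,**F)
    for l in ("lever_ball","pointer_tip"):
      for d in nets.pinpoint(c,l)[:3]:
        p=np.array(d["centre"]); 
        if p[2]>.1 and p[1]>.1:print(c,l,np.round(p,4),round(d["confidence"],2),"ang %.3f"%(.87+np.arctan2(p[0]-P(.87,0,0)[0],p[2]-.055)))
out=[]
for c in ("scene","top"):
    F=dict(np.load("pics/%s9.npz"%c)); u0,v0=(proj(F,P(1.43,.06,.015))[0]-20).round().astype(int)
    im=cv2.resize(F["img"][v0:v0+40,u0:u0+40,::-1],None,fx=10,fy=10,interpolation=cv2.INTER_CUBIC)
    f=lambda X:tuple(int(v) for v in (proj(F,X)[0]-[u0,v0]+.5)*10)
    cv2.line(im,f(P(1.435,.03,.029)),f(P(1.435,.088,.029)),(0,0,255),1)
    for th in (1.335,1.435): cv2.line(im,f(P(th,.03,0)),f(P(th,.12,0)),(0,200,0),1); cv2.circle(im,f(P(th,.12,0)),3,(0,200,0),1)
    out.append(im)
cv2.imwrite("pics/lv_%d.png"%(get_state()["t"]*10),np.hstack(out)); print("pics/lv_%d.png"%(get_state()["t"]*10))
E
python3 lv.py; cp $(ls -t pics/lv_*.png|head -1) pics/lva.png
```

```text
t: 45.35
eef_pos: [0.5713, 0.1995, 0.1513]
ee_rot: [3.141, -0.0, -1.59]
force: [0.4, -0.0, -0.0]
width: 0.0005
gripper_force: 0.0
t: 45.85
eef_pos: [0.4373, 0.199, 0.2084]
ee_rot: [-3.141, 0.002, -1.589]
force: [1.2, -0.2, 0.4]
width: 0.0001
gripper_force: 0.0
t45.85 [0.4373 0.199  0.2084] [-3.141e+00  2.000e-03 -1.589e+00] q [ 0.84  0.05 -0.43 -0.   -1.09 -0.85] F [ 1.2 -0.2  0.4] w0.0001 g0.0
scene lever_ball [0.596  0.2032 0.1623] 0.66 ang 1.322
top lever_ball [0.5991 0.2018 0.1616] 0.46 ang 1.348
scene lever_ball [0.5946 0.2022 0.1601] 0.71 ang 1.319
top lever_ball [0.6023 0.2032 0.1621] 0.62 ang 1.369
scene lever_ball [0.597  0.205  0.1616] 0.51 ang 1.332
top lever_ball [0.5991 0.2042 0.1572] 0.71 ang 1.365
pics/lv_467.png
```

View pics/lva.png

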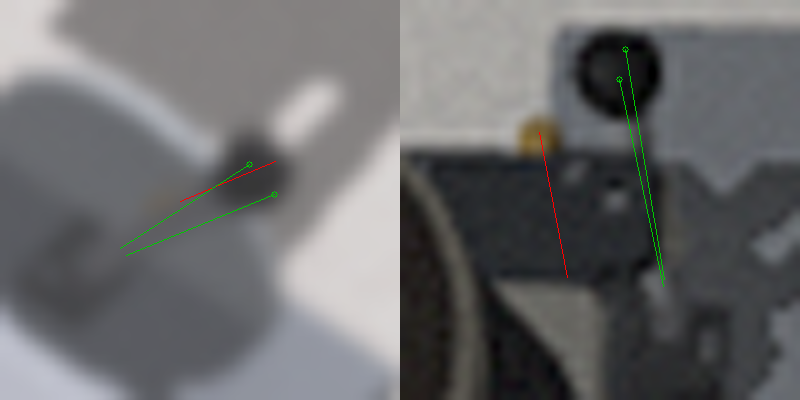

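In lva.png the ball is at (252,170) in scene and (618,72) in top, between the drawn 1.335 and 1.435 marks, so the lever is at about 1.36. The pointer fits about 1.432, so I nudge the lever by about 8 mm.

```bash
python3 -m creep '{"translation":[[45,1,0],[40,1,-40],[24,0,-20],[0,0,0],[10,0,0],[10,0,0],[5,0,0],[0,0,0]],"spin":[0,0,0,0,0,0,0,0],"gripper":[0,0,0,0,0,0,0,0]}'
python3 -m creep '{"translation":[[3,0,-1],[3,0,-2],[2,0,-1],[0,0,0]],"spin":[0,0,0,0],"gripper":[0,0,0,0]}'
python3 -m creep '{"translation":[[-25,0,0],[-25,0,20],[-40,0,40],[-45,0,0],[-30,-10,0],[0,0,0]],"spin":[0,0,0,0,0,0],"gripper":[0,0,0,0,0,0]}'
python3 lv.py; cp $(ls -t pics/lv_*.png|head -1) pics/lvb.png
```

```text
t: 47.55
eef_pos: [0.5707, 0.2018, 0.1527]
ee_rot: [-3.14, 0.001, -1.59]
force: [-0.2, 0.8, 0.1]
width: 0.0003
gripper_force: 0.0
t: 47.95
eef_pos: [0.578, 0.2015, 0.1476]
ee_rot: [3.141, -0.0, -1.59]
force: [-0.1, 0.4, -1.2]
width: 0.0004
gripper_force: 0.1
t: 48.55
eef_pos: [0.4147, 0.1903, 0.2039]
ee_rot: [-3.141, 0.002, -1.589]
force: [1.5, 0.4, 0.2]
width: 0.0005
gripper_force: 0.0
t48.55 [0.4147 0.1903 0.2039] [-3.141e+00  2.000e-03 -1.589e+00] q [ 0.86  0.01 -0.48 -0.   -1.08 -0.88] F [1.5 0.4 0.2] w0.0005 g0.0
scene lever_ball [0.6027 0.2016 0.1561] 0.46 ang 1.397
scene pointer_tip [0.592  0.2274 0.1292] 0.47 ang 1.445
top lever_ball [0.6071 0.2007 0.1566] 0.42 ang 1.426
top pointer_tip [0.5902 0.2307 0.1277] 0.53 ang 1.437
scene lever_ball [0.6034 0.1997 0.1574] 0.58 ang 1.396
scene pointer_tip [0.5906 0.23   0.1281] 0.5 ang 1.438
top pointer_tip [0.5896 0.2292 0.1256] 0.44 ang 1.444
scene lever_ball [0.6004 0.2014 0.1575] 0.55 ang 1.374
scene pointer_tip [0.5918 0.2307 0.1312] 0.58 ang 1.431
top lever_ball [0.608  0.2024 0.1563] 0.61 ang 1.434
top pointer_tip [0.5893 0.2299 0.1269] 0.4 ang 1.433
pics/lv_494.png
```

View pics/lvb.png

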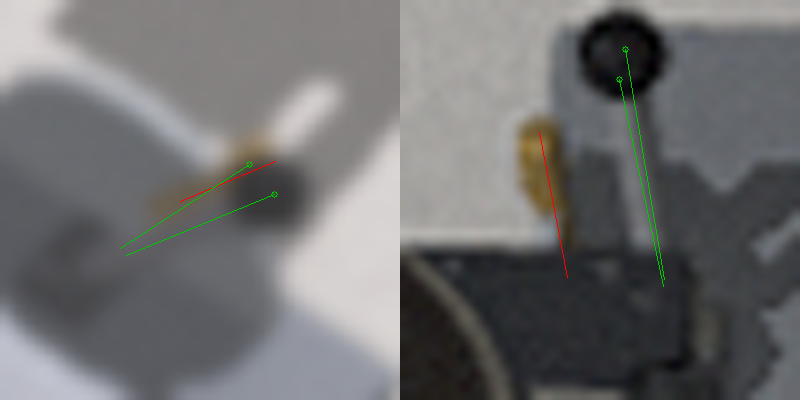

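In lvb.png the ball sits at about the 1.42 mark in both views and the lever looks parallel to the brass pointer. One numeric check of the pointer fit on the unobstructed frame:

```bash
python3 - <<'E'
from pt import *
from scipy.spatial import ConvexHull
W=[]
for c in ("scene","top"):
    for k in ("8","6"):
        F=dict(np.load("pics/%s%s.npz"%(c,k))); p=proj(F,P(1.43,.06,.029))[0].round().astype(int); u0,v0=p-16
        im=F["img"][v0:v0+32,u0:u0+32].astype(float); w=np.clip((im[...,0]-im[...,2])-25,0,60)/60
        vv,uu=np.mgrid[0:32,0:32]; print(c,k,w.sum().round(1),"max",w.max()); W.append((c,F,u0,v0,w))
def mask(F,u0,v0,th,hw,r0,ox,oz):
    pts=[]
    for r in (r0,.088):
        for s in (-.006,.006):
            for dy in (-hw,hw):
                q=P(th,r,.029+dy); n=np.array([np.cos(th-.87),0,-np.sin(th-.87)]); pts.append(q+n*s+[ox,0,oz])
    a=(proj(F,pts)-[u0,v0]+.5)*8
    m=np.zeros((256,256),np.uint8); cv2.fillConvexPoly(m,cv2.convexHull(a.astype(np.float32)).astype(np.int32),1)
    return cv2.GaussianBlur(cv2.resize(m.astype(float),(32,32),interpolation=cv2.INTER_AREA),(0,0),.6)
for c,F,u0,v0,w in W:
    best=[]
    for th in np.arange(1.25,1.6,.01):
        e=min((np.sum((w-g*mm)**2),ox,oz) for hw in (.003,.006) for r0 in (.02,.045) for ox in (-.002,0,.002) for oz in (-.002,0,.002) for mm in [mask(F,u0,v0,th,hw,r0,ox,oz)] for g in (.6,1.))
        best.append((e[0],th,e[1],e[2]))
    best.sort(); print(c,[tuple(np.round(b,3)) for b in best[:4]])
E
```

```text
scene 8 13.9 max 0.9
scene 6 14.7 max 0.9333333333333333
top 8 16.8 max 0.9
top 6 0.0 max 0.0
scene [(np.float64(4.131), np.float64(1.41), np.float64(0.002), np.float64(0.002)), (np.float64(4.268), np.float64(1.42), np.float64(0.002), np.float64(0.002)), (np.float64(4.343), np.float64(1.44), np.float64(0.0), np.float64(0.002)), (np.float64(4.387), np.float64(1.39), np.float64(0.002), np.float64(0.0))]
scene [(np.float64(4.053), np.float64(1.41), np.float64(0.002), np.float64(0.002)), (np.float64(4.178), np.float64(1.42), np.float64(0.002), np.float64(0.002)), (np.float64(4.257), np.float64(1.44), np.float64(0.0), np.float64(0.002)), (np.float64(4.323), np.float64(1.39), np.float64(0.002), np.float64(0.0))]
top [(np.float64(4.735), np.float64(1.38), np.float64(0.002), np.float64(0.002)), (np.float64(4.748), np.float64(1.39), np.float64(0.002), np.float64(0.002)), (np.float64(4.925), np.float64(1.37), np.float64(0.002), np.float64(0.002)), (np.float64(4.997), np.float64(1.36), np.float64(0.002), np.float64(0.002))]
top [(np.float64(10.183), np.float64(1.25), np.float64(-0.002), np.float64(-0.002)), (np.float64(10.267), np.float64(1.27), np.float64(0.0), np.float64(-0.002)), (np.float64(10.388), np.float64(1.26), np.float64(-0.002), np.float64(0.002)), (np.float64(10.459), np.float64(1.28), np.float64(-0.002), np.float64(-0.002))]
```

```bash
python3 -c "
from h import *
print(arm.job_done())"
```

```text
the job is handed in; nothing more can be done
None
```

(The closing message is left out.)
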